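# Snap the sprung guide roller into its bench stand

### The arm

A 7-joint arm with a two-finger parallel gripper is mounted at the origin on the work surface. World frame = base frame: x ahead of the robot, y to its left, z up, the work surface at z = 0. Lengths are in m, angles in degrees, forces in N, time in s.
With the tool pointing down it reaches from about 0.425 to 0.925 m from the base axis. Payload 6.8 kg.
Tool frame: the origin (TCP) lies between the finger pads; the fingertips stand robot.finger_overhang ahead of it and the grasp point (between the pads) lies 6 mm ahead of it (robot.finger_overhang is the distance from the TCP to the fingertips, in m); x points along the fingers, y is the direction in which the jaws open and shut, and the axes are right-handed (so a half turn about x gives the same grasp; the last joint's range is limited). The gripper opens to 85 mm and grips with 20 to 120 N. Pads are 22 mm wide; open, the fingers measure 114 mm over their backs; the gripper's body (76 mm by 85 mm) begins 54 mm behind the grasp point. The pads swing forward as they close: fully open they stand 13 mm farther back than shut.
Start: joints at [-74.605, 27.33, 1.283, 89.118, -0.659, 63.558, -4.761], TCP at [0.248, 0.628, 0.256] pointing down, gripper open.
Joint ranges: [-169.35, 169.35], [-19.33, 120.38], [-80.79, 83.38], [13.8, 139.57], [-78.32, 258.32], [9.67, 109.79], [-169.56, 169.56]. Speed limits (degrees/s): [136.94, 136.94, 180, 180, 180, 180, 180].

### API

Orientations are given as [roll, pitch, yaw] about the fixed x, y, z axes, in that order (R = Rz(yaw) Ry(pitch) Rx(roll)).
In Python, from cell import monitor, cams, sign_off, robot gives the robot as it stands.
- The arm moves only by the tool move_arm, never from a script. Its argument "targets" is a list of rows, each a list of 6 numbers: the shift along the tool's x, y, z in m, then the turn, a rotation vector about the tool's x, y, z in degrees. In form: [[x, y, z, ax, ay, az], ...]. A call has exactly 10 rows; each row shifts and turns the commanded pose from where the row before left it, along the tool's axes as they then stand; what a row does not reach is not made up. A row lasts 1/10 s, in which the tool goes at most 50 mm and 8.59 degrees, less where a joint would pass 70% of its speed; a pose out of reach is approached as far as the arm can. A call is refused whole if a number of a shift passes 0.05 or a number of a turn 8.59, either way. A call with a gripper value outside its range is refused whole. "grip" is the closure, from 0 (fully open) to 1 (shut), set as the call begins (left out, the last holds). The fingers move at their own pace and stop on an object; "force" is the grip in N (left out, the last holds). Time passes only in rows, so rows that do not move let the fingers close, or fill a call up. It gives the time, the measured TCP pose, the force and the opening at its end, in the units of the state.
- monitor.sense(): the state, without advancing time (a new reading comes with each control period).
- cams.snapshot(name): name is "side" or "top"; returns the picture (420x560x3 uint8, red, green, blue); there is no depth.
- cams.calibration(name): a dict with "mtx" (3x3 intrinsics, pixels), "dist_coeffs" ([k1, k2, p1, p2, k3] as OpenCV has them; the pictures are not rectified), "extrinsics" (4x4, takes a point from camera to world coordinates). Camera axes: x right, y up, looking along -z (the intrinsics and any distortion apply to the point x, -y, -z); pixel columns grow to the right and rows downward; lengths in m; the calibration is good to about 2 mm. A picture is of the moment at which its call begins. calibration takes no time and is no camera call.
- sign_off(): hands the job in, once; it reports no verdict.
Trained networks look in the newest picture that a camera, given by its name, has taken for a name from the list of things; names that differ only in an ending like _2 or _b are one class to them, and where a whole thing is asked for, a point or a joint stands for the part that bears it (a point fixed in the world has none). Each returns a list of dicts, best first, with "conf" (0 to 1); they miss things now and then, are a little off and sometimes report something else, mostly with a low value. They report only what shows in the picture. A call takes as long as a camera call. They do not tell look-alikes from the thing itself.
- cams.look_for(camera, thing): "rect" ([left, top, right, bottom] in pixels, round what is visible of it).
- cams.cut_out(camera, thing): "mask" (420x560 bool, what is visible of it) and "rect" ([left, top, right, bottom] in pixels, round what is visible of it).
The state is a dict: "time": time; "joint_pos": joint angles; "joint_velocities": joint speeds; "joint_torque": joint torques, N m; "position": TCP position; "orientation": TCP orientation; "wrist_force": force on the tool from outside, world axes, zero at the start; "moment": the same for the moment, N m; "gripper_width": finger opening in m.
Only numpy, scipy, OpenCV 4.12 (cv2) and the standard library are available. Lean on these libraries where they do the work, as an engineer would, in place of code of your own. Each camera call takes 0.05 s, during which the arm holds its last target.

### The job

Take the guide roller out of its wooden cradle and fit it into the blue bench stand: press its brass sprung pin against the tall red-capped cheek, so that the spring gives and the steel fixed pin clears the short cheek, bring the roller down and let the spring push both pins fully home in the two pockets. The pair of cheeks is clamped a little higher or further along on its base each time, so feel for the slot and the pockets. Let go and leave it sitting there at rest. Work gently, never forcing its pins against the stand with more than 30 N, and leave the other things on the bench where they are.

Things in the scene. Friction and masses are not known exactly. Their poses are not given: they have to be found in the camera images.
- roller_mid (a point): Centre of the guide roller, on its axis (its y). Loose, 0.28 to 0.55 kg: aluminium barrel 36 mm in diameter, 120 mm long; at +y a red band and a brass sprung pin standing out 30 mm, at -y a black band and a steel fixed pin standing out 16 mm. It starts level in the cradle, axis 55 mm above the table; the middle 60 mm of the barrel is free to grasp across.
- roller: The same roller as a whole; origin and axes as roller_mid. Both pins are 11 mm in diameter, their ends bevelled by 3 mm; they are polished and greased (friction about 0.15). Overall length 166 mm with the spring free.
- sprung_tip (a point): Centre of the end face of the brass sprung pin: 90 mm from roller_mid along the roller's +y when the spring is free. Pushed along the axis the pin goes into the barrel by up to 22 mm; it starts to give at 6 N and needs 0.5 N more per mm (15 N at 18 mm, 17 N at 22 mm), then stops solid. It is damped: 0.8 N more per 10 mm/s. It springs back when released.
- fixed_tip (a point): Centre of the end face of the steel fixed pin, 76 mm from roller_mid along the roller's -y. It does not move in the barrel.
- stand: Roller stand, fixed; origin at the table top under its middle, y from cheek to cheek, z up. Dark base 110 (x) x 216 (y) x 10 mm with sleeves to 32 mm high; two blue cheeks 50 mm wide, 17 mm thick, 138 mm apart inside: tall red-capped at +y for the sprung pin, short plain at -y for the fixed pin. The PAIR is clamped 0 to 18 mm up (h) and -9 to +9 mm along y (s): not given, feel it.
- red_slot (a point): Nominal point, fixed to the base at stand (0, 74, 132) mm: top of the slot floor in the tall cheek if h = s = 0; really it is s further along y and h higher. The upright slot is 5 mm deep in the inner face, open at the top: funnel 38 mm wide at z 132+h narrowing to 15 mm at z 94+h, then 15 mm wide down to a sill at z 62.5+h. Cap top at 137+h. Axes as the stand's.
- plain_slot (a point): Nominal point, fixed to the base at stand (0, -74, 92) mm: top of the slot floor in the short cheek if h = s = 0 (its top edge is at z 92+h). Slot 5 mm deep, open at the top: funnel 27 mm wide at z 92+h narrowing to 15 mm at z 80+h, then 15 mm wide to a sill at z 62.5+h. Slot floors are 148 mm apart: a level roller must be pressed in 18 to 22 mm to pass down between them.
- red_pocket (a point): Nominal point, fixed to the base at stand (0, 81, 68) mm: where the end of the seated sprung pin lies if h = s = 0; really s further along y and h higher. At the foot of the slot a square pocket 15 x 15 mm (z 62.5+h to 77.5+h) goes 7 mm deeper than the slot: sliding down the slot floor the sprung pin snaps out into it. A pin on the sill has its axis at z 68+h.
- plain_pocket (a point): Nominal point, fixed to the base at stand (0, -81, 68) mm: where the end of the seated fixed pin lies if h = s = 0; really s further along y and h higher. Same pocket as in the other cheek. The pocket floors are 162 mm apart, so the seated roller stays pressed in by 4 mm, its pin ends 162 mm apart.
- cradle: Wooden cradle, fixed to the table, base 80 (x) x 130 (y) x 10 mm, origin under its middle; two V-blocks 10 mm thick at y = -40 and +40 mm, up to 53 mm high and 64 mm wide, carry the roller barrel along y.
- collar: Bystander: loose brass collar, 28 mm across and 12 mm high, lying on the stand's base plate; origin under its centre. Leave it.
- rivet_jar: Bystander: amber jar with red lid, 64 mm across, 85 mm high; origin under its centre. Leave it.
- hammer: Bystander: hammer lying on the table; origin under its middle. Leave it.
- spanner: Bystander: spanner lying on the table; origin under its middle. Leave it.
- driver: Bystander: screwdriver lying on the table; origin under its middle. Leave it.
- paint_can: Bystander: paint can, 76 mm across, 100 mm high; origin under its centre. Leave it.
- parts_tray: Bystander: white plastic tray 200 x 140 x 50 mm with pins in it; origin under its centre. Leave it.
Things that resemble listed ones, but are neither listed nor needed, are in the scene too. There is more than one size of the stand; the one meant has the size given above.

How it is judged (in metres and radians):
On the way, in this order (a step that is already met when the one before it is completed fails the run):
1. the roller is lifted clear of the cradle (distance between roller_mid and cradle above 0.09 m), for 0.1 s.
2. the sprung pin is pressed in by 9 mm or more between the cheeks of the stand (distance between sprung_tip and roller_mid below 0.081 m and distance between roller_mid and stand below 0.17 m and distance between sprung_tip and red_pocket below 0.09 m), for 0.1 s.
At the end, for the whole second after the job is handed in: Both pins home in the pockets: their ends 158 to 164.8 mm apart (162 when on both pocket floors; only 148 fits between the slot floors), each within 24 mm of its nominal pocket point, the roller in line with the stand to 0.06 rad, released and at rest (under 0.02 m/s) (distance between sprung_tip and fixed_tip between 0.158 and 0.1648 m and distance between sprung_tip and red_pocket below 0.024 m and distance between fixed_tip and plain_pocket below 0.024 m and angle between the y axis of roller_mid and the y axis of stand, either way round below 0.06 rad and linear speed of roller below 0.02 m/s); the robot touches nothing.
It fails at once if a pin of the roller is forced against the stand with more than 30 N (contact force between any of plunger_c0, roller_c1 and anything else above 30 N).
It fails at once if a bystander is shifted by more than 30 mm (distance of any of collar, rivet_jar, hammer, spanner, driver, paint_can, parts_tray from where it was at the start of the episode above 0.03 m).
It also fails if it takes over 72 s, if anything falls off the work surface, if the arm or the gripper's body presses on something with over 40 N, if the wrist force passes 120 N, or if a joint passes its speed limit or range.

## Working session

There is one attempt and no reset: what is moved stays moved. The work goes in short steps, Python scripts to look and compute and a tool call to move; the robot and the scene stay as the last step left them, time stands still between calls to the robot, and variables do not carry over. Pictures are saved under pics/ and viewed, and the job is handed in when it is done.

Besides the shell and the picture viewer there is one more tool, called by a JSON object that holds its "op" and its "data". move_arm: Moves the arm, as the interface text tells. Its arguments: {"type":"object","properties":{"targets":{"type":"array","items":{"type":"array","items":{"type":"number"}}},"grip":{"type":"number"},"force":{"type":"number"}},"required":["targets"]}

```bash
ls; mkdir -p pics
python3 - <<'E'
from cell import monitor,cams,sign_off,robot
import cv2
for n in ("side","top"):
    im=cams.snapshot(n); cv2.imwrite(f"pics/{n}0.png",im[:,:,::-1])
    c=cams.calibration(n); print(n,c)
    for t in ("roller","stand","cradle","collar"):
        print(t,[(d['rect'],round(d['conf'],2)) for d in cams.look_for(n,t)])
print(monitor.sense()); print(robot, robot.finger_overhang)
E
```

```text
pics
side {'mtx': array([[416.23908826,   0.        , 277.92367766],
       [  0.        , 416.23908826, 204.73791339],
       [  0.        ,   0.        ,   1.        ]]), 'dist_coeffs': array([-0.0009821,  0.       ,  0.       ,  0.       ,  0.       ]), 'extrinsics': array([[ 0.99657884,  0.06981978, -0.04422463,  0.49177873],
       [-0.07975526,  0.67211539, -0.73613857, -0.9149011 ],
       [-0.02167298,  0.73714727,  0.67538447,  0.94178575],
       [ 0.        ,  0.        ,  0.        ,  1.        ]])}
roller [([261.1, 251.3, 277.6, 300.9], 0.17)]
stand [([187.0, 181.6, 227.1, 213.4], 0.94), ([245.7, 160.4, 280.9, 204.7], 0.84), ([250.2, 115.6, 307.8, 149.7], 0.72), ([220.2, 213.3, 256.8, 254.5], 0.67)]
cradle []
collar [([274.1, 179.6, 278.7, 186.8], 0.63)]
top {'mtx': array([[519.20646762,   0.        , 274.77269293],
       [  0.        , 519.20646762, 210.20108976],
       [  0.        ,   0.        ,   1.        ]]), 'dist_coeffs': array([-0.05613509,  0.        ,  0.        ,  0.        ,  0.        ]), 'extrinsics': array([[ 0.03695895,  0.97934078, -0.19881065,  0.20
[... 464 characters left out ...]
  27.32895467,   1.28357298,  89.12215574,
        -0.65817982,  63.55933411,  -4.75895092]), 'joint_velocities': array([-0.09292305, -0.00114263, -0.02216494,  0.00482762, -0.11088473,
        0.13478428,  0.00714843]), 'joint_torque': array([-1.31303244e-03, -5.95810926e+01,  1.60468686e+00, -2.81291413e+01,
        1.24080264e-02,  2.54990155e-03, -1.84936806e-05]), 'position': array([0.24835458, 0.62762106, 0.25628947]), 'orientation': array([ -86.46471309,   89.99692593, -108.05230785]), 'wrist_force': array([ 0.68811988, -0.40468448,  0.04625877]), 'moment': array([ 0.00983119,  0.00374584, -0.02728423]), 'gripper_width': 0.08519251130391385}
<Robot object at 0x7f79ae18ba10> 0.025
```

Run:
```python
import cv2
for n in ("side","top"):
    im=cv2.imread(f"pics/{n}0.png"); cv2.imwrite(f"pics/{n}0b.png",cv2.resize(im,(784,588),interpolation=cv2.INTER_CUBIC))
    r=(150,90,200,230) if n=="side" else (150,170,230,170)
    x,y,w,h=r; c=im[y:y+h,x:x+w]; f=min(800/w,600/h); cv2.imwrite(f"pics/{n}0c.png",cv2.resize(c,None,fx=f,fy=f,interpolation=cv2.INTER_CUBIC))
```

```text
(no output)
```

View pics/side0b.png

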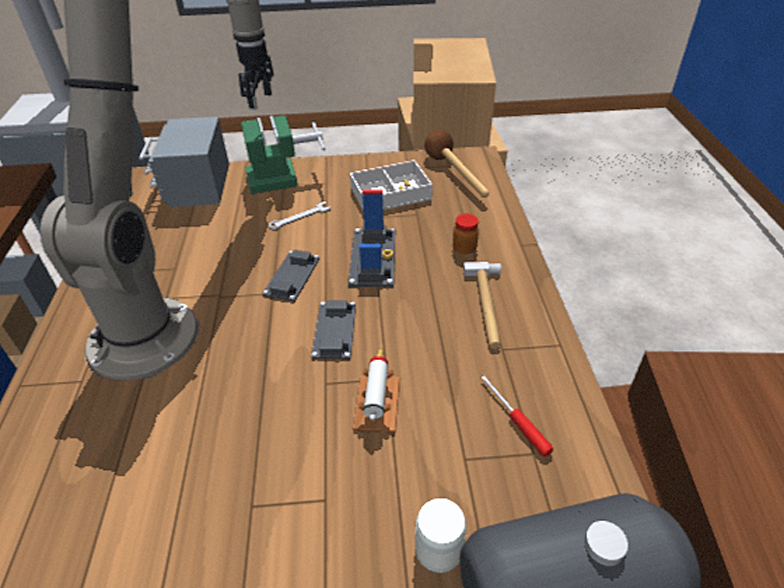

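View pics/top0b.png

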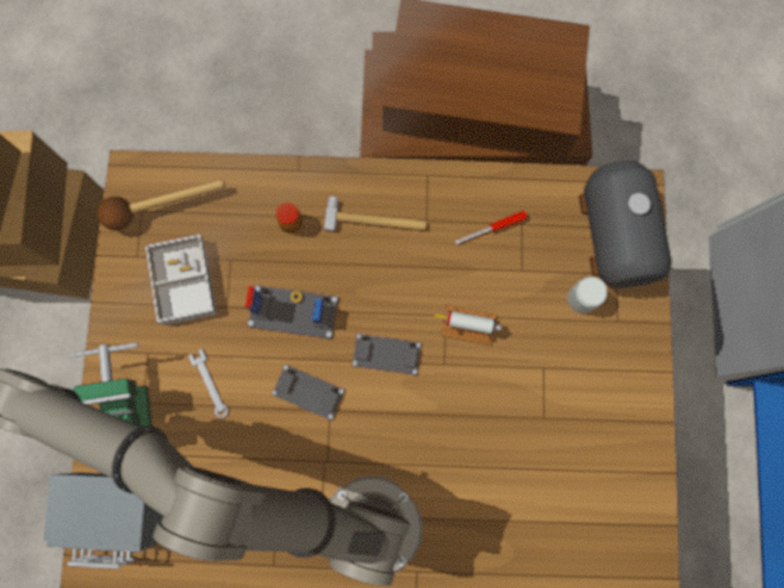

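View pics/top0c.png

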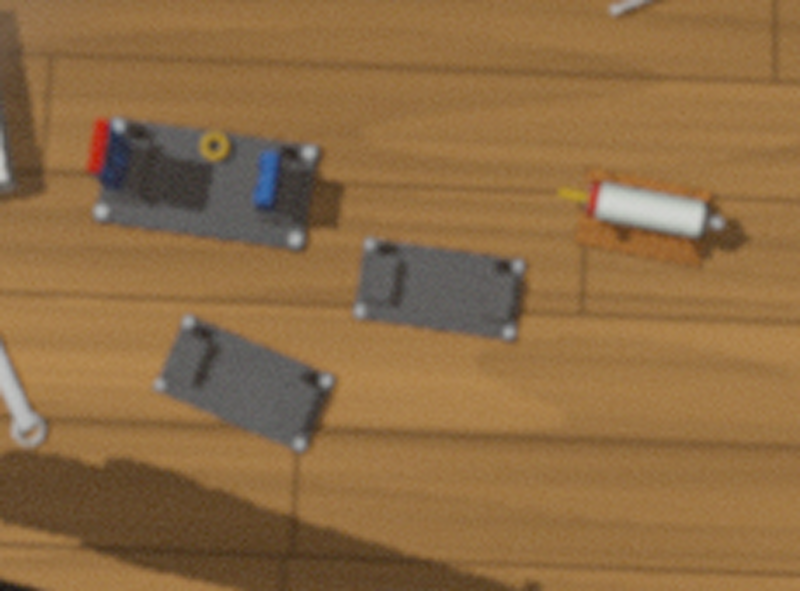

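View pics/side0c.png

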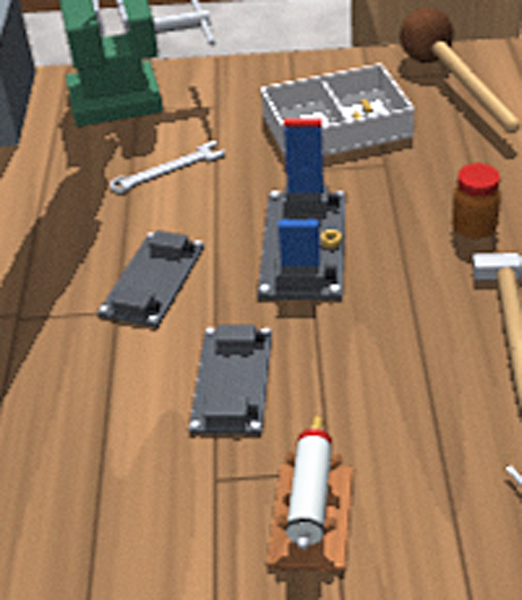

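The stand with the blue cheeks is at about (210,222) in top and (263,182) in side; the two bare bases are look-alikes. The roller lies in the cradle at top (335,232), brass pin to the left, which is +y. I'll enlarge these for precise points.

```bash
cat > h.py <<'E'
import numpy as np,cv2
from cell import monitor,cams,robot
from scipy.spatial.transform import Rotation as R
from scipy.optimize import least_squares
def proj(n,P):
    c=cams.calibration(n); E=np.array(c['extrinsics']); P=np.atleast_2d(P)
    q=(P-E[:3,3])@E[:3,:3]; q=q*[1,-1,-1]
    return cv2.projectPoints(q.reshape(-1,1,3),np.zeros(3),np.zeros(3),c['mtx'],np.array(c['dist_coeffs']))[0].reshape(-1,2)
def ray(n,uv,z):
    c=cams.calibration(n); E=np.array(c['extrinsics'])
    d=cv2.undistortPoints(np.array(uv,float).reshape(-1,1,2),c['mtx'],np.array(c['dist_coeffs'])).reshape(-1,2)
    d=np.c_[d[:,0],-d[:,1],-np.ones(len(d))]@E[:3,:3].T
    t=(z-E[2,3])/d[:,2]; return E[:3,3]+d*t[:,None]
def crop(src,dst,x,y,w,h,pts=None):
    im=src if not isinstance(src,str) else cv2.imread(src)
    f=min(800/w,600/h); c=cv2.resize(im[y:y+h,x:x+w],None,fx=f,fy=f,interpolation=cv2.INTER_CUBIC)
    if pts is not None:
        for p in pts: cv2.circle(c,(int((p[0]+.5-x)*f),int((p[1]+.5-y)*f)),3,(0,255,0),1)
    else:
        for i in range(0,w,10): cv2.line(c,(int(i*f),0),(int(i*f),6),(0,255,255),1)
        for i in range(0,h,10): cv2.line(c,(0,int(i*f)),(6,int(i*f)),(0,255,255),1)
    cv2.imwrite(dst,c); return f
E
python3 - <<'E'
from h import *
print(crop("pics/top0.png","pics/t1.png",170,195,80,60))
print(crop("pics/side0.png","pics/s1.png",235,130,80,80))
print(crop("pics/top0.png","pics/t2.png",300,205,72,54))
print(crop("pics/side0.png","pics/s2.png",240,240,80,80))
E
```

```text
10.0
7.5
11.11111111111111
7.5
```

View pics/t1.png

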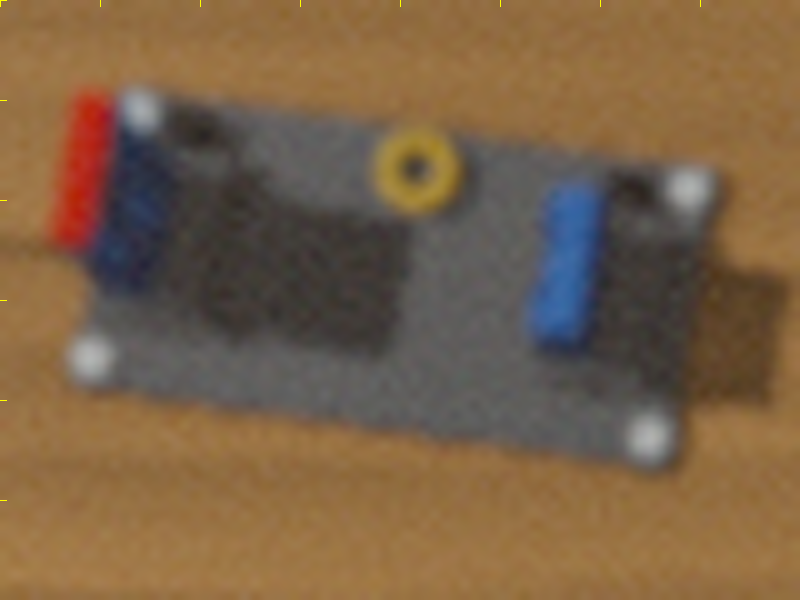

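View pics/s1.png

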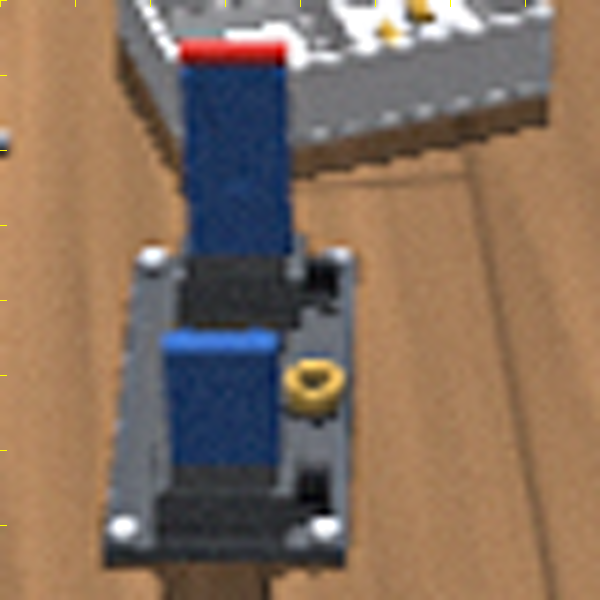

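View pics/t2.png

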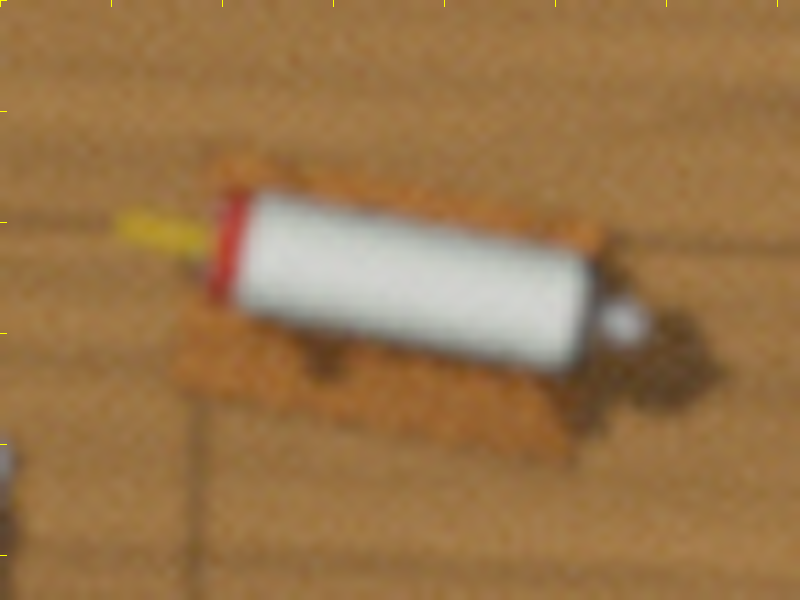

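View pics/s2.png

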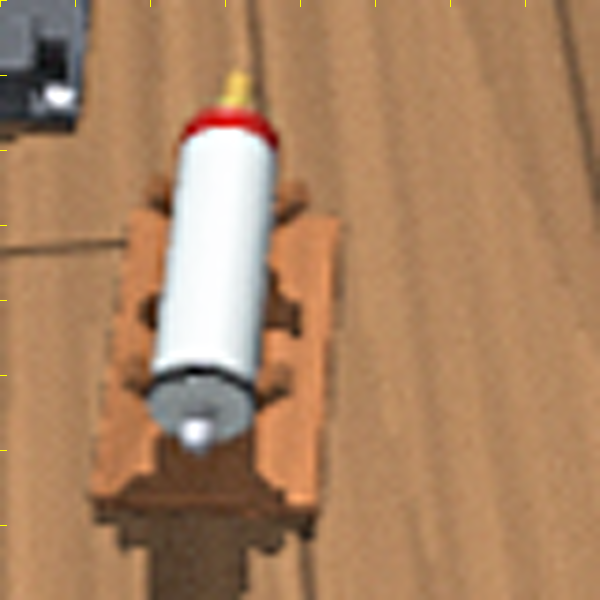

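```bash
cat > fit.py <<'E'
from h import *
T=lambda a,f,o:np.array(a,float)/f-.5+o
tb=T([(140,108),(690,188),(650,437),(91,357)],10,(170,195)); sb=T([(343,257),(325,526),(124,526),(153,257)],7.5,(235,130))
sg=np.array([(1,1),(1,-1),(-1,-1),(-1,1)])
tc=T([(550,183),(604,190),(585,350),(528,342),(118,92),(92,248),(78,90),(50,245)],10,(170,195))
sc=T([(163,350),(278,350),(163,330),(278,330),(180,40),(285,40)],7.5,(235,130))
def W(p,P): 
    return np.array(P,float)@R.from_euler('z',p[2]).as_matrix().T+[p[0],p[1],0]
def model(p):
    x,y,yaw,bx,by,bz,h,s=p
    B=W(p,[(a*bx,b*by,bz) for a,b in sg]); z=.092+h; Z=.137+h
    C=W(p,[(.025,-.069+s,z),(.025,-.086+s,z),(-.025,-.086+s,z),(-.025,-.069+s,z),(.025,.069+s,Z),(-.025,.069+s,Z),(.025,.086+s,Z),(-.025,.086+s,Z)])
    D=W(p,[(-.025,-.086+s,z),(.025,-.086+s,z),(-.025,-.069+s,z),(.025,-.069+s,z),(-.025,.086+s,Z),(.025,.086+s,Z)])
    return B,C,D
def res(q):
    p=q[:8]; B,C,D=model(p); dt,ds=q[8:10],q[10:12]
    r=np.r_[(proj('top',B)+dt-tb).ravel(),(proj('side',B)+ds-sb).ravel(),(proj('top',C)+dt-tc).ravel(),(proj('side',D)+ds-sc).ravel()]
    return np.r_[r,q[8:]*.7, (p[5]-.013)/.003]
q0=[.5,.15,0,.045,.098,.013,.009,0,0,0,0,0]
m=least_squares(res,q0); 
if __name__=="__main__":
    x=m.x; print("stand xy",x[:2].round(4),"yaw",np.degrees(x[2]).round(2),"bolt",x[3:6].round(4),"h,s",x[6:8].round(4),"d",x[8:].round(2))
    print(m.fun.round(1))
    # roller: params x,y,yaw, fixed z .055, same offsets
    tt=T([(120,224),(648,322)],11.111,(300,205)); st=T([(240,76),(196,438)],7.5,(240,240))
    tm=T([(411,280)],11.111,(300,205))
    def rr(p):
        A=W(p,[(0,.09,.055),(0,-.076,.055)])
        return np.r_[(proj('top',A)-tt).ravel(),(proj('side',A)-st).ravel()]
    r=least_squares(rr,[.4,-.1,0]); print("roller",r.x[:2].round(4),np.degrees(r.x[2]).round(2),r.fun.round(1))
    print('top ray tips z55',ray('top',tt,.055).round(4).tolist(),'side',ray('side',st,.055).round(4).tolist(), 'barrel mid',ray('top',tm,.06).round(4))
E
python3 fit.py
```

```text
stand xy [0.5192 0.2243] yaw -6.27 bolt [0.0456 0.0998 0.0138] h,s [0.0046 0.0082] d [ 0.07  0.1   0.34 -0.2 ]
[-0.2  0.3 -0.1  0.3 -0.2  0.5  0.1  0.3 -0.6 -0.   0.2  0.2 -0.2  0.1
  0.1 -0.  -0.   0.3 -0.5  0.3 -1.  -1.3 -0.3 -1.2  1.   0.8  0.9 -0.1
  0.   0.3  0.1 -0.6 -0.2  0.1 -0.2  0.1  0.1 -0.5 -0.  -0.5  0.1  0.4
  0.5  0.4  0.   0.1  0.2 -0.1  0.3]
roller [ 0.5025 -0.2219] -8.91 [-0.4 -0.3 -0.7 -0.  -0.1 -0.1  0.   1. ]
top ray tips z55 [[0.5156, -0.1343, 0.055], [0.4907, -0.2995, 0.055]] side [[0.5168, -0.1335, 0.055], [0.4909, -0.2939, 0.055]] barrel mid [[ 0.5004 -0.2248  0.06  ]]
```

```bash
cat >> h.py <<'E'
def pose():
    s=monitor.sense(); return np.array(s['position']),R.from_euler('xyz',s['orientation'],degrees=True).as_matrix(),s
def downR(yaw_deg,flip=1):
    # tool x down, tool z along +-y' (roller axis), tool y = z cross x
    z=R.from_euler('z',yaw_deg,degrees=True).apply([0,flip,0]); x=np.array([0,0,-1.]); y=np.cross(z,x)
    return np.c_[x,y,z]
def to(P,Rt=None):
    p,M,s=pose(); d=M.T@(np.array(P)-p); r=np.zeros(3) if Rt is None else R.from_matrix(M.T@Rt).as_rotvec(degrees=True)
    return d.round(4),r.round(2)
E
python3 - <<'E'
from h import *
p,M,s=pose(); print(M.round(3))
for f in (1,-1): print(f,downR(-8.8,f).round(3).tolist(),*to([.502,-.223,.2],downR(-8.8,f)),*to([.51,.2,.256],downR(-8.8,f)))
E
```

```text
[[-0.     0.368  0.93 ]
 [-0.     0.93  -0.368]
 [-1.    -0.     0.   ]]
1 [[0.0, -0.988, 0.153], [0.0, 0.153, 0.988], [-1.0, 0.0, 0.0]] [ 0.0563 -0.6976  0.5488] [-102.79   -0.      0.  ] [ 3.000e-04 -3.014e-01  4.006e-01] [-102.79   -0.      0.  ]
-1 [[0.0, 0.988, -0.153], [0.0, -0.153, -0.988], [-1.0, 0.0, 0.0]] [ 0.0563 -0.6976  0.5488] [77.21  0.    0.  ] [ 3.000e-04 -3.014e-01  4.006e-01] [77.21  0.    0.  ]
```

Run:
```python
from h import *
p,M,s=pose()
pos=p.copy();Mc=M.copy()
tgt=np.array([.51,.22,.256])
for i in range(10):
    step=(tgt-p)/10
    d=Mc.T@step; print(d.round(3).tolist(),end=' ')
    Mc=Mc@R.from_rotvec([7.72,0,0],degrees=True).as_matrix()
print()
```

```text
[0.0, -0.028, 0.039] [0.0, -0.023, 0.043] [0.0, -0.017, 0.045] [0.0, -0.011, 0.047] [0.0, -0.004, 0.048] [0.0, 0.002, 0.048] [0.0, 0.009, 0.048] [0.0, 0.015, 0.046] [0.0, 0.021, 0.044] [0.0, 0.027, 0.04]
```

{"op": "move_arm", "data": {"targets": [[0, -0.028, 0.039, 7.72, 0, 0], [0, -0.023, 0.043, 7.72, 0, 0], [0, -0.017, 0.045, 7.72, 0, 0], [0, -0.011, 0.047, 7.72, 0, 0], [0, -0.004, 0.048, 7.72, 0, 0], [0, 0.002, 0.048, 7.72, 0, 0], [0, 0.009, 0.048, 7.72, 0, 0], [0, 0.015, 0.046, 7.72, 0, 0], [0, 0.021, 0.044, 7.72, 0, 0], [0, 0.027, 0.04, 7.72, 0, 0]], "grip": 0}}

```text
time: 1.5
position: [0.5089, 0.218, 0.2567]
orientation: [148.4, 89.9, 49.3]
wrist_force: [0.7, 0.8, -0.6]
gripper_width: 0.0853
```

Run:
```python
from h import *
p,M,s=pose(); print(p,s['joint_pos'].round(1),to([.502,-.223,.2],downR(-8.8,-1)))
```

```text
[0.50889914 0.21797762 0.2567373 ] [-50.5  16.6  25.6 107.3  -8.4  57.8 -30.5] (array([0.0564, 0.0629, 0.4366]), array([-0.3 , -0.05, -0.03]))
```

{"op": "move_arm", "data": {"targets": [[0, 0.0063, 0.0437, -0.3, 0, 0], [0, 0.0063, 0.0437, 0, 0, 0], [0, 0.0063, 0.0437, 0, 0, 0], [0, 0.0063, 0.0437, 0, 0, 0], [0.006, 0.0063, 0.0437, 0, 0, 0], [0.01, 0.0063, 0.0437, 0, 0, 0], [0.01, 0.0063, 0.0437, 0, 0, 0], [0.01, 0.0063, 0.0437, 0, 0, 0], [0.01, 0.0063, 0.0437, 0, 0, 0], [0.01, 0.0063, 0.0437, 0, 0, 0]]}}

```text
time: 2.5
position: [0.5057, -0.2233, 0.2002]
orientation: [110.0, 90.0, 11.6]
wrist_force: [0.3, 0.3, 0.2]
gripper_width: 0.0854
```

Run:
```python
from h import *
p,M,s=pose(); print(p,s['joint_pos'].round(1),to([.502,-.223,.06],downR(-8.8,-1)))
```

```text
[ 0.50570049 -0.22332195  0.200159  ] [ -9.9  22.1  34.6 111.  -15.8  51.5  24.2] (array([ 0.1402, -0.0038,  0.0003]), array([ 0.34, -0.02, -0.05]))
```

{"op": "move_arm", "data": {"targets": [[0.02, -0.0038, 0, 0.3, 0, 0], [0.02, 0, 0, 0, 0, 0], [0.02, 0, 0, 0, 0, 0], [0.02, 0, 0, 0, 0, 0], [0.02, 0, 0, 0, 0, 0], [0.015, 0, 0, 0, 0, 0], [0.01, 0, 0, 0, 0, 0], [0.01, 0, 0, 0, 0, 0], [0.005, 0, 0, 0, 0, 0], [0, 0, 0, 0, 0, 0]]}}

```text
time: 3.5
position: [0.5017, -0.2212, 0.0599]
orientation: [-99.7, 90.0, 161.5]
wrist_force: [0.8, 0.1, 0.5]
gripper_width: 0.0849
```

{"op": "move_arm", "data": {"targets": [[0, 0, 0, 0, 0, 0], [0, 0, 0, 0, 0, 0], [0, 0, 0, 0, 0, 0], [0, 0, 0, 0, 0, 0], [0, 0, 0, 0, 0, 0], [0, 0, 0, 0, 0, 0], [0, 0, 0, 0, 0, 0], [0, 0, 0, 0, 0, 0], [0, 0, 0, 0, 0, 0], [0, 0, 0, 0, 0, 0]], "grip": 1, "force": 25}}

```text
time: 4.5
position: [0.5041, -0.2216, 0.0613]
orientation: [83.2, 89.8, -15.5]
wrist_force: [5.4, 0.5, 4.6]
gripper_width: 0.035
```

Run:
```python
from h import *
p,M,s=pose(); print(p,s['wrist_force'],s['gripper_width'],s['moment'])
for n in ("side","top"):
    im=cams.snapshot(n)[:,:,::-1].copy(); cv2.imwrite(f"pics/{n}3.png",im)
    a=crop(im,f"pics/{n}3c.png",*((230,210,100,110) if n=="side" else (290,190,90,68)))
```

```text
[ 0.50405394 -0.22158132  0.06132326] [5.37234045 0.4833224  4.62168678] 0.03498696601508498 [ 0.0109445  -1.18477492 -0.04787747]
```

View pics/side3c.png

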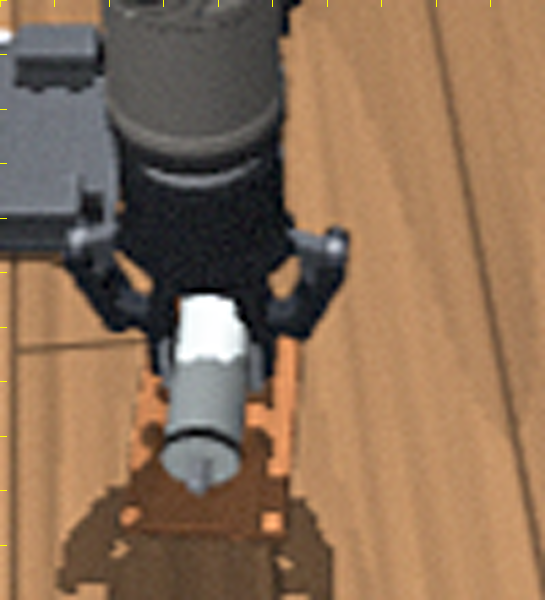

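{"op": "move_arm", "data": {"targets": [[0, 0, 0, 0, 0, 0], [0, 0, 0, 0, 0, 0], [0, 0, 0, 0, 0, 0], [-0.01, 0, 0, 0, 0, 0], [-0.02, 0, 0, 0, 0, 0], [-0.03, 0, 0, 0, 0, 0], [-0.03, 0, 0, 0, 0, 0], [-0.03, 0, 0, 0, 0, 0], [-0.02, 0, 0, 0, 0, 0], [-0.01, 0, 0, 0, 0, 0]], "force": 100}}

```text
time: 5.6
position: [0.5006, -0.2212, 0.2111]
orientation: [-108.4, 89.9, 152.8]
wrist_force: [0.4, 0.3, -5.2]
gripper_width: 0.0334
```

{"op": "move_arm", "data": {"targets": [[0, 0, 0, 0, 0, 0], [0, 0, 0, 0, 0, 0], [0, 0, 0, 0, 0, 0], [0, 0, 0, 0, 0, 0], [0, 0, 0, 0, 0, 0], [0, 0, 0, 0, 0, 0], [0, 0, 0, 0, 0, 0], [0, 0, 0, 0, 0, 0], [0, 0, 0, 0, 0, 0], [0, 0, 0, 0, 0, 0]]}}

```text
time: 6.6
position: [0.5019, -0.2212, 0.2103]
orientation: [160.4, 90.0, 61.6]
wrist_force: [-0.7, -0.3, -4.9]
gripper_width: 0.0332
```

Run:
```python
from h import *
p,M,s=pose(); print(p,s['wrist_force'],s['gripper_width'],s['moment'])
# target: centre at stand y=-35
a=np.radians(-6.3); Rz=R.from_euler('z',a).as_matrix()
for y in (-.05,-.03): print(y,to(np.array([.5192,.2243,0])+Rz@[0,y,.21],downR(-6.3,-1)))
for n in ("side","top"):
    im=cams.snapshot(n)[:,:,::-1].copy(); cv2.imwrite(f"pics/{n}4.png",im)
    a=crop(im,f"pics/{n}4c.png",*((220,160,120,120) if n=="side" else (270,180,120,90)))
```

```text
[ 0.50188366 -0.22120575  0.21031523] [-0.70955281 -0.2927025  -4.90008178] 0.03315770447168425 [-0.00798779  0.00901725  0.06630369]
-0.05 (array([ 3.00e-04, -4.88e-02, -3.93e-01]), array([-2.49, -0.  , -0.  ]))
-0.03 (array([ 3.000e-04, -4.970e-02, -4.129e-01]), array([-2.49, -0.  , -0.  ]))
```

View pics/side4c.png

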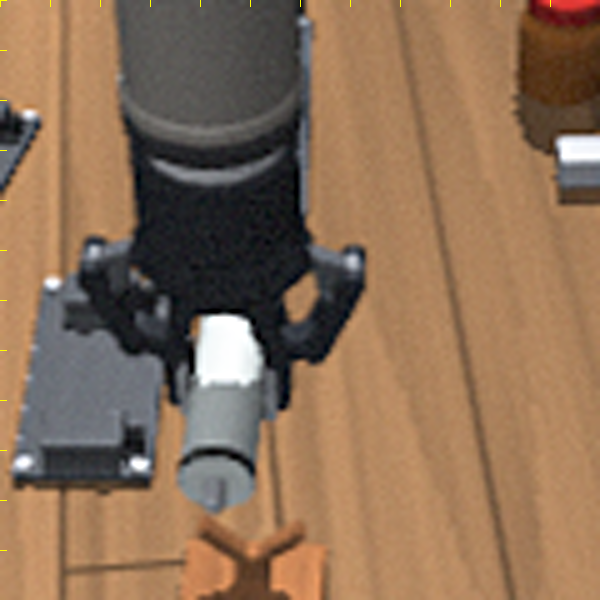

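View pics/top4c.png

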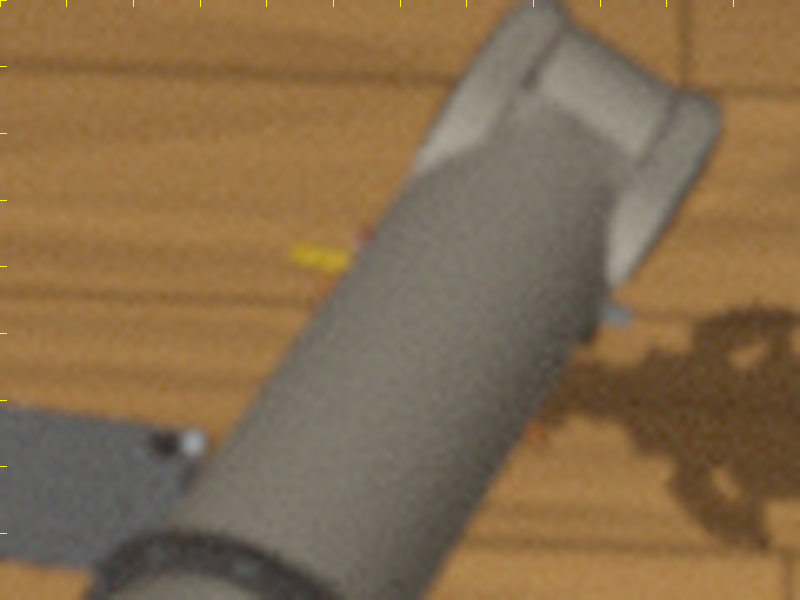

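Run:
```python
from h import *
f=120/800
tt=np.array([(292,254),(630,317)])*f-.5+(270,180); print(ray('top',tt,.204).round(4).tolist())
st=np.array([(214,505)])*.2-.5+(220,160); print(ray('side',st,.204).round(4).tolist())
p,M,s=pose(); print(p)
z=M[:,2]; print(z)
for o in (-.003,0,.003):
  c=p+[0,0,-.006]+z*o; 
  print(o,((proj('top',[c-z*.09,c+z*.076])+.5-(270,180))/f).round(0).tolist(),((proj('side',[c+z*.076])+.5-(220,160))*5).round(0))
```

```text
[[0.5124, -0.1336, 0.204], [0.4879, -0.2954, 0.204]]
[[0.4894, -0.2956, 0.204]]
[ 0.50188462 -0.22121432  0.21031243]
[-1.52828280e-01 -9.88252758e-01 -5.23095157e-05]
-0.003 [[283.0, 246.0], [626.0, 311.0]] [[217. 501.]]
0 [[289.0, 247.0], [632.0, 312.0]] [[216. 506.]]
0.003 [[296.0, 248.0], [638.0, 313.0]] [[215. 511.]]
```

```bash
cat >> h.py <<'E'
S0=np.array([.521,.225,0.]); YAW=-6.3
def st():
    p,M,s=pose(); Rz=R.from_euler('z',YAW,degrees=True).as_matrix()
    q=Rz.T@(p-S0); q[2]-=.006
    print('t',round(s['time'],2),'roller in stand mm',(q*1e3).round(2),'F stand',(Rz.T@s['wrist_force']).round(2),'mom',(Rz.T@s['moment']).round(2),'yawerr',to(p,downR(YAW,-1))[1],'w',round(s['gripper_width'],4))
def go(x,y,z):
    Rz=R.from_euler('z',YAW,degrees=True).as_matrix()
    return to(S0+Rz@[x,y,z+.006],downR(YAW,-1))
E
python3 -c "
from h import *
st(); print(go(0,-.025,.204),go(0,-.025,.118))"
```

```text
t 6.7 roller in stand mm [  29.97 -445.62  204.31] F stand [ 0.05  0.38 -4.61] mom [-0.04 -0.02 -0.02] yawerr [-2.49 -0.   -0.  ] w 0.0333
(array([ 3.000e-04, -4.820e-02, -4.189e-01]), array([-2.49, -0.  , -0.  ])) (array([ 0.0863, -0.0482, -0.4189]), array([-2.49, -0.  , -0.  ]))
```

{"op": "move_arm", "data": {"targets": [[0, -0.0048, -0.03, -0.25, 0, 0], [0, -0.0048, -0.045, -0.25, 0, 0], [0, -0.0048, -0.046, -0.25, 0, 0], [0, -0.0048, -0.046, -0.25, 0, 0], [0, -0.0048, -0.046, -0.25, 0, 0], [0, -0.0048, -0.046, -0.25, 0, 0], [0, -0.0048, -0.046, -0.25, 0, 0], [0, -0.0048, -0.046, -0.25, 0, 0], [0, -0.0048, -0.045, -0.25, 0, 0], [0, -0.0048, -0.023, -0.25, 0, 0]]}}

```text
time: 7.7
position: [0.51, 0.2057, 0.2104]
orientation: [169.3, 89.9, 73.3]
wrist_force: [1.1, 0.1, -5.2]
gripper_width: 0.0333
```

Run:
```python
from h import *
st(); print(go(0,-.025,.118))
for n in ("side","top"):
    im=cams.snapshot(n)[:,:,::-1].copy(); cv2.imwrite(f"pics/{n}5.png",im)
    a=crop(im,f"pics/{n}5c.png",*((215,80,130,140) if n=="side" else (150,170,120,90)))
st()
```

```text
t 7.7 roller in stand mm [ -8.85 -20.35 204.37] F stand [ 1.07  0.22 -5.19] mom [-0.04  0.03 -0.  ] yawerr [ 0.32 -0.12 -0.02] w 0.0333
(array([0.0864, 0.0088, 0.0049]), array([ 0.32, -0.12, -0.02]))
t 7.8 roller in stand mm [ -9.33 -20.28 204.09] F stand [-0.93 -0.33 -5.12] mom [-0.02 -0.01  0.02] yawerr [ 0.45 -0.1   0.02] w 0.0338
```

View pics/side5c.png

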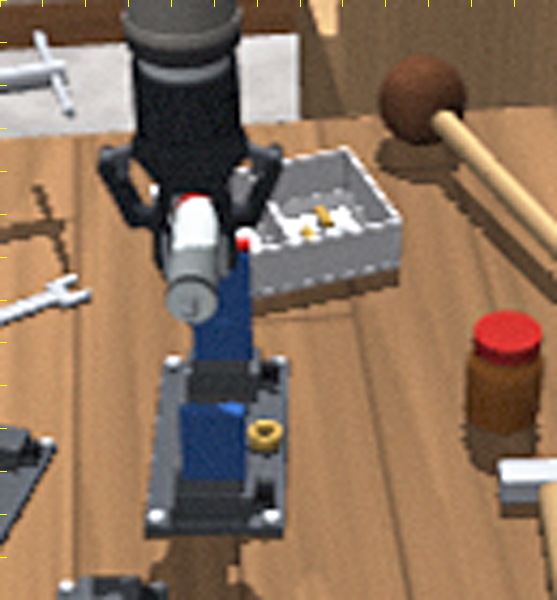

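View pics/top5c.png

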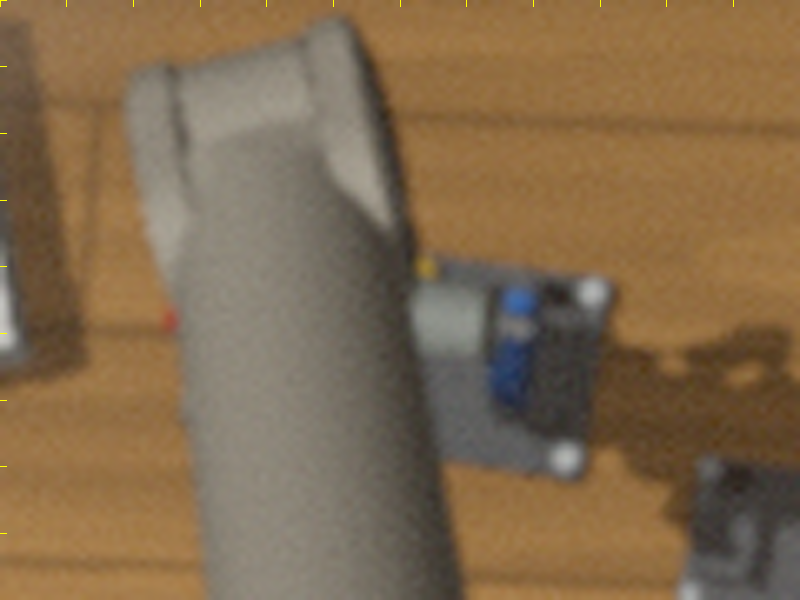

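{"op": "move_arm", "data": {"targets": [[0, 0.003, 0.001, 0.4, 0, 0], [0, 0.003, 0.002, 0, -0.1, 0], [0, 0.003, 0.002, 0, 0, 0], [0.01, 0, 0, 0, 0, 0], [0.015, 0, 0, 0, 0, 0], [0.015, 0, 0, 0, 0, 0], [0.01, 0, 0, 0, 0, 0], [0.004, 0, 0, 0, 0, 0], [0, 0, 0, 0, 0, 0], [0, 0, 0, 0, 0, 0]]}}

```text
time: 8.8
position: [0.5191, 0.1943, 0.1567]
orientation: [26.1, 89.9, -70.6]
wrist_force: [-0.6, 0.4, -4.8]
gripper_width: 0.0334
```

Run:
```python
from h import *
st()
p,M,s=pose(); c=p+[0,0,-.006]; z=M[:,2]
ft=c+z*.076
from fit import W
for n in ("side","top"):
    im=cams.snapshot(n)[:,:,::-1].copy(); cv2.imwrite(f"pics/{n}6.png",im)
    q=[S0[0],S0[1],np.radians(YAW)]; s_,h_=.0082,.0046
    P=W(q,[(.025,-.069+s_,.092+h_),(.025,-.086+s_,.092+h_),(-.025,-.086+s_,.092+h_),(-.025,-.069+s_,.092+h_),(.0456,.0998,.0138),(.0456,-.0998,.0138),(-.0456,-.0998,.0138),(-.0456,.0998,.0138)])
    a=crop(im,f"pics/{n}6c.png",*((215,80,130,140) if n=="side" else (190,200,80,60)),pts=np.r_[proj(n,P),proj(n,[ft])])
```

```text
t 8.8 roller in stand mm [  1.48 -30.71 150.7 ] F stand [-0.59  0.36 -4.81] mom [-0.03 -0.05 -0.05] yawerr [-0.4   0.08 -0.04] w 0.0334
```

View pics/side6c.png

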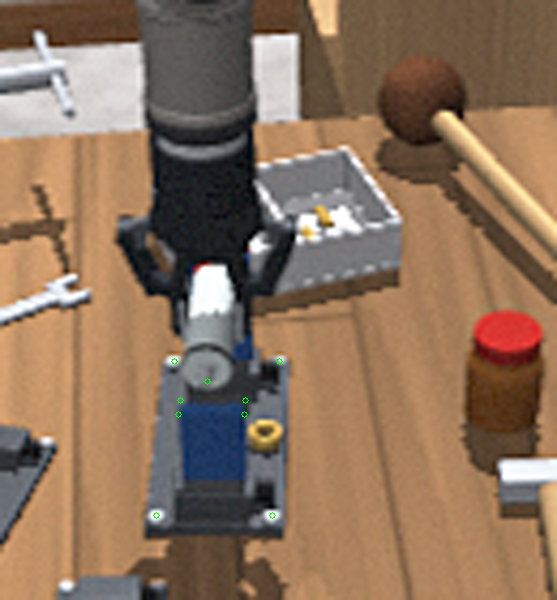

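View pics/top6c.png

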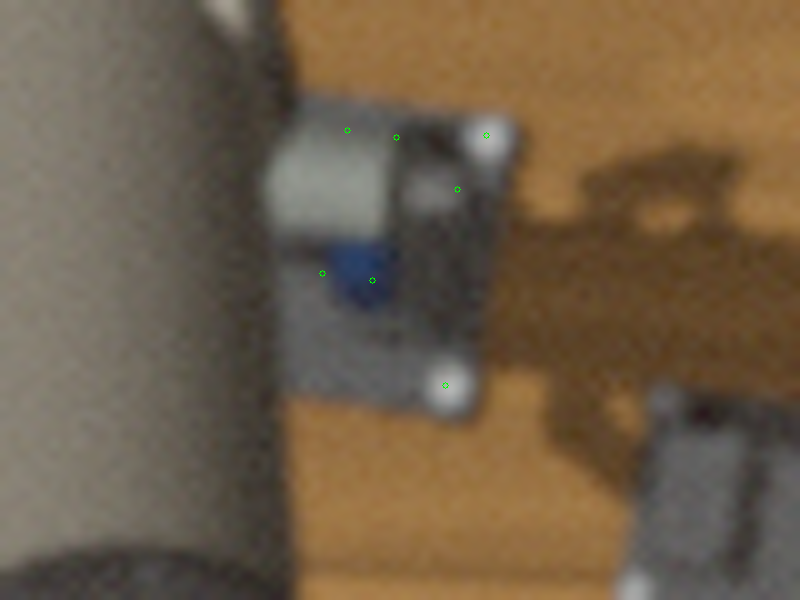

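{"op": "move_arm", "data": {"targets": [[0.005, -0.0015, 0, -0.4, 0, 0], [0.008, 0, 0, 0, 0.1, 0], [0.008, 0, 0, 0, 0, 0], [0.008, 0, 0, 0, 0, 0], [0.004, 0, -0.002, 0, 0, 0], [0, 0, -0.003, 0, 0, 0], [0, 0, -0.003, 0, 0, 0], [0, 0, -0.002, 0, 0, 0], [0, 0, 0, 0, 0, 0], [0, 0, 0, 0, 0, 0]]}}

```text
time: 9.9
position: [0.5184, 0.2046, 0.1235]
orientation: [132.4, 90.0, 36.1]
wrist_force: [0.0, 0.2, -5.8]
gripper_width: 0.0334
```

```bash
python3 -c "
from h import *
st()"
```

```text
t 9.9 roller in stand mm [ -0.36 -20.58 117.49] F stand [-0.02  0.25 -5.77] mom [-0.04 -0.    0.01] yawerr [ 0.02 -0.01 -0.02] w 0.0334
```

Now press toward the tall cheek: 12 mm, slowly.

{"op": "move_arm", "data": {"targets": [[0, 0, -0.002, 0, 0, 0], [0, 0, -0.002, 0, 0, 0], [0, 0, -0.002, 0, 0, 0], [0, 0, -0.002, 0, 0, 0], [0, 0, -0.001, 0, 0, 0], [0, 0, -0.001, 0, 0, 0], [0, 0, -0.001, 0, 0, 0], [0, 0, -0.001, 0, 0, 0], [0, 0, 0, 0, 0, 0], [0, 0, 0, 0, 0, 0]]}}

```text
time: 10.9
position: [0.5196, 0.2163, 0.1233]
orientation: [-36.1, 90.0, -132.4]
wrist_force: [0.0, 0.1, -4.6]
gripper_width: 0.0335
```

```bash
python3 -c "
from h import *
st()"
```

```text
t 10.9 roller in stand mm [ -0.43  -8.8  117.28] F stand [ 0.01  0.07 -4.56] mom [-0.01 -0.01 -0.01] yawerr [0.01 0.   0.  ] w 0.0335
```

{"op": "move_arm", "data": {"targets": [[0, 0, -0.001, 0, 0, 0], [0, 0, -0.001, 0, 0, 0], [0, 0, -0.001, 0, 0, 0], [0, 0, -0.001, 0, 0, 0], [0, 0, -0.001, 0, 0, 0], [0, 0, -0.001, 0, 0, 0], [0, 0, 0, 0, 0, 0], [0, 0, 0, 0, 0, 0], [0, 0, 0, 0, 0, 0], [0, 0, 0, 0, 0, 0]]}}

```text
time: 11.9
position: [0.5199, 0.2197, 0.1229]
orientation: [-22.2, 89.8, -118.6]
wrist_force: [-1.0, -7.6, -3.9]
gripper_width: 0.0333
```

```bash
python3 -c "
from h import *
st()"
```

```text
t 11.9 roller in stand mm [ -0.55  -5.37 116.92] F stand [-0.13 -7.63 -3.93] mom [-1.35  0.04 -0.02] yawerr [-0.1   0.18  0.07] w 0.0333
```

{"op": "move_arm", "data": {"targets": [[0, 0, -0.002, 0, 0, 0], [0, 0, -0.002, 0, 0, 0], [0, 0, -0.002, 0, 0, 0], [0, 0, -0.002, 0, 0, 0], [0, 0, -0.002, 0, 0, 0], [0, 0, -0.002, 0, 0, 0], [0, 0, -0.002, 0, 0, 0], [0, 0, -0.001, 0, 0, 0], [0, 0, 0, 0, 0, 0], [0, 0, 0, 0, 0, 0]]}}

```text
time: 12.9
position: [0.5212, 0.232, 0.1226]
orientation: [-21.4, 89.6, -117.9]
wrist_force: [-1.5, -13.5, -2.1]
gripper_width: 0.0336
```

```bash
python3 -c "
from h import *
st()"
```

```text
t 12.9 roller in stand mm [ -0.59   6.95 116.58] F stand [ -0.06 -13.55  -2.1 ] mom [-2.48  0.09  0.06] yawerr [-0.2   0.37  0.14] w 0.0336
```

{"op": "move_arm", "data": {"targets": [[0, 0, -0.001, 0, 0, 0], [0, 0, -0.001, 0, 0, 0], [0, 0, -0.001, 0, 0, 0], [0, 0, -0.001, 0, 0, 0], [0, 0, -0.001, 0, 0, 0], [0, 0, -0.001, 0, 0, 0], [0, 0, 0, 0, 0, 0], [0, 0, 0, 0, 0, 0], [0, 0, 0, 0, 0, 0], [0, 0, 0, 0, 0, 0]]}}

```text
time: 13.9
position: [0.5217, 0.2368, 0.1225]
orientation: [-21.2, 89.5, -117.8]
wrist_force: [-3.0, -15.6, -0.8]
gripper_width: 0.0334
```

```bash
python3 -c "
from h import *
st()"
```

```text
t 13.9 roller in stand mm [ -0.59  11.82 116.49] F stand [ -1.29 -15.87  -0.84] mom [-2.98  0.13  0.08] yawerr [-0.25  0.44  0.17] w 0.0334
```

{"op": "move_arm", "data": {"targets": [[0.0015, 0, 0, 0, 0, 0], [0.0015, 0, 0, 0, 0, 0], [0.0015, 0, 0, 0, 0, 0], [0.0015, 0, 0, 0, 0, 0], [0.0015, 0, 0, 0, 0, 0], [0.0015, 0, 0, 0, 0, 0], [0.0015, 0, 0, 0, 0, 0], [0.0015, 0, 0, 0, 0, 0], [0, 0, 0, 0, 0, 0], [0, 0, 0, 0, 0, 0]]}}

```text
time: 14.9
position: [0.5224, 0.2367, 0.1107]
orientation: [-13.4, 89.6, -110.0]
wrist_force: [-1.1, -16.3, -0.9]
gripper_width: 0.0335
```

```bash
python3 -c "
from h import *
st()"
```

```text
t 14.9 roller in stand mm [6.0000e-02 1.1820e+01 1.0473e+02] F stand [  0.69 -16.33  -0.93] mom [-2.93 -0.16 -0.04] yawerr [-0.28  0.42  0.1 ] w 0.0335
```

{"op": "move_arm", "data": {"targets": [[0.001, 0, 0, 0, 0, 0], [0.001, 0, 0, 0, 0, 0], [0.001, 0, 0, 0, 0, 0], [0.001, 0, 0, 0, 0, 0], [0.001, 0, 0, 0, 0, 0], [0.001, 0, 0, 0, 0, 0], [0.001, 0, 0, 0, 0, 0], [0.001, 0, 0, 0, 0, 0], [0, 0, 0, 0, 0, 0], [0, 0, 0, 0, 0, 0]]}}

```text
time: 15.9
position: [0.5224, 0.2368, 0.1028]
orientation: [-13.2, 89.6, -109.8]
wrist_force: [-1.4, -14.7, 0.1]
gripper_width: 0.0337
```

```bash
python3 -c "
from h import *
st()"
```

```text
t 15.9 roller in stand mm [8.000e-02 1.190e+01 9.684e+01] F stand [  0.23 -14.77   0.05] mom [-2.84 -0.03 -0.06] yawerr [-0.28  0.41  0.1 ] w 0.0337
```

{"op": "move_arm", "data": {"targets": [[0.001, 0, 0, 0, 0, 0], [0.001, 0, 0, 0, 0, 0], [0.001, 0, 0, 0, 0, 0], [0.001, 0, 0, 0, 0, 0], [0.001, 0, 0, 0, 0, 0], [0.001, 0, 0, 0, 0, 0], [0.001, 0, 0, 0, 0, 0], [0.001, 0, 0, 0, 0, 0], [0, 0, 0, 0, 0, 0], [0, 0, 0, 0, 0, 0]]}}

```text
time: 16.9
position: [0.5224, 0.2368, 0.0948]
orientation: [-13.1, 89.6, -109.7]
wrist_force: [-1.0, -14.5, -0.5]
gripper_width: 0.0336
```

```bash
python3 -c "
from h import *
st()"
```

```text
t 16.9 roller in stand mm [7.000e-02 1.190e+01 8.884e+01] F stand [  0.64 -14.56  -0.48] mom [-2.87 -0.07 -0.04] yawerr [-0.28  0.4   0.1 ] w 0.0336
```

{"op": "move_arm", "data": {"targets": [[0.001, 0, 0, 0, 0, 0], [0.001, 0, 0, 0, 0, 0], [0.001, 0, 0, 0, 0, 0], [0.001, 0, 0, 0, 0, 0], [0.001, 0, 0, 0, 0, 0], [0.001, 0, 0, 0, 0, 0], [0.001, 0, 0, 0, 0, 0], [0.001, 0, 0, 0, 0, 0], [0, 0, 0, 0, 0, 0], [0, 0, 0, 0, 0, 0]]}}

```text
time: 17.9
position: [0.522, 0.2379, 0.0862]
orientation: [-16.7, 89.6, -113.2]
wrist_force: [0.1, -12.4, -7.5]
gripper_width: 0.0338
```

```bash
python3 -c "
from h import *
st()"
```

```text
t 17.9 roller in stand mm [-0.42 12.91 80.23] F stand [  1.47 -12.3   -7.54] mom [-2.7  -0.4  -0.09] yawerr [-0.21  0.38  0.11] w 0.0338
```

{"op": "move_arm", "data": {"targets": [[0.0005, 0, 0, 0, 0, 0], [0.0005, 0, 0, 0, 0, 0], [0.0005, 0, 0, 0, 0, 0], [0.0005, 0, 0, 0, 0, 0], [0.0005, 0, 0, 0, 0, 0], [0.0005, 0, 0, 0, 0, 0], [0, 0, 0, 0, 0, 0], [0, 0, 0, 0, 0, 0], [0, 0, 0, 0, 0, 0], [0, 0, 0, 0, 0, 0]]}}

```text
time: 18.9
position: [0.5221, 0.2381, 0.0838]
orientation: [-17.4, 89.6, -113.9]
wrist_force: [-1.1, -11.9, -1.6]
gripper_width: 0.0334
```

```bash
python3 -c "
from h import *
st()"
```

```text
t 18.9 roller in stand mm [-0.3  13.12 77.79] F stand [  0.18 -11.92  -1.62] mom [-2.33  0.06 -0.01] yawerr [-0.21  0.34  0.11] w 0.0334
```

{"op": "move_arm", "data": {"targets": [[0.0005, 0, 0, 0, 0, 0], [0.0005, 0, 0, 0, 0, 0], [0.0005, 0, 0, 0, 0, 0], [0.0005, 0, 0, 0, 0, 0], [0, 0, 0, 0, 0, 0], [0, 0, 0, 0, 0, 0], [0, 0, 0, 0, 0, 0], [0, 0, 0, 0, 0, 0], [0, 0, 0, 0, 0, 0], [0, 0, 0, 0, 0, 0]]}}

```text
time: 19.9
position: [0.5223, 0.2381, 0.0819]
orientation: [-15.7, 89.7, -112.2]
wrist_force: [-1.9, -12.3, -0.7]
gripper_width: 0.0336
```

```bash
python3 -c "
from h import *
st()"
```

```text
t 19.9 roller in stand mm [-0.18 13.18 75.91] F stand [ -0.51 -12.44  -0.7 ] mom [-2.32  0.03  0.05] yawerr [-0.21  0.33  0.09] w 0.0336
```

{"op": "move_arm", "data": {"targets": [[0.0005, 0, 0, 0, 0, 0], [0.0005, 0, 0, 0, 0, 0], [0.0005, 0, 0, 0, 0, 0], [0.0005, 0, 0, 0, 0, 0], [0, 0, 0, 0, 0, 0], [0, 0, 0, 0, 0, 0], [0, 0, 0, 0, 0, 0], [0, 0, 0, 0, 0, 0], [0, 0, 0, 0, 0, 0], [0, 0, 0, 0, 0, 0]]}}

```text
time: 20.9
position: [0.5224, 0.2382, 0.08]
orientation: [-14.2, 89.7, -110.7]
wrist_force: [-1.4, -12.6, -0.8]
gripper_width: 0.0334
```

```bash
python3 -c "
from h import *
st()"
```

```text
t 20.9 roller in stand mm [-0.08 13.24 73.97] F stand [ -0.05 -12.63  -0.83] mom [-2.3   0.   -0.01] yawerr [-0.22  0.32  0.08] w 0.0334
```

{"op": "move_arm", "data": {"targets": [[0.0005, 0, 0, 0, 0, 0], [0.0005, 0, 0, 0, 0, 0], [0.0005, 0, 0, 0, 0, 0], [0.0005, 0, 0, 0, 0, 0], [0, 0, 0, 0, 0, 0], [0, 0, 0, 0, 0, 0], [0, 0, 0, 0, 0, 0], [0, 0, 0, 0, 0, 0], [0, 0, 0, 0, 0, 0], [0, 0, 0, 0, 0, 0]]}}

```text
time: 21.9
position: [0.5227, 0.2392, 0.0789]
orientation: [-11.7, 89.8, -108.2]
wrist_force: [-3.3, -11.0, 6.7]
gripper_width: 0.0337
```

```bash
python3 -c "
from h import *
st()"
```

```text
t 21.9 roller in stand mm [ 0.14 14.33 72.93] F stand [ -2.1  -11.32   6.72] mom [-2.09  0.46  0.17] yawerr [-0.16  0.22  0.05] w 0.0337
```

{"op": "move_arm", "data": {"targets": [[-0.001, 0, 0, 0, 0, 0], [-0.001, 0, 0.001, 0, 0, 0], [0, 0, 0.001, 0, 0, 0], [0, 0, 0.001, 0, 0, 0], [0, 0, 0.001, 0, 0, 0], [0, 0, 0.001, 0, 0, 0], [0, 0, 0.001, 0, 0, 0], [0, 0, 0.001, 0, 0, 0], [0, 0, 0, 0, 0, 0], [0, 0, 0, 0, 0, 0]]}}

```text
time: 22.9
position: [0.5218, 0.2325, 0.0803]
orientation: [-10.6, 89.8, -107.1]
wrist_force: [-0.5, -9.6, -0.9]
gripper_width: 0.0339
```

```bash
python3 -c "
from h import *
st()"
```

```text
t 22.9 roller in stand mm [ 0.    7.59 74.26] F stand [ 0.6  -9.63 -0.86] mom [-1.91  0.02 -0.03] yawerr [-0.16  0.22  0.04] w 0.0339
```

{"op": "move_arm", "data": {"targets": [[0, 0, 0.001, 0, 0, 0], [0, 0, 0.001, 0, 0, 0], [0, 0, 0.001, 0, 0, 0], [0, 0, 0.001, 0, 0, 0], [0, 0, 0.001, 0, 0, 0], [0, 0, 0.001, 0, 0, 0], [0, 0, 0, 0, 0, 0], [0, 0, 0, 0, 0, 0], [0, 0, 0, 0, 0, 0], [0, 0, 0, 0, 0, 0]]}}

```text
time: 23.9
position: [0.5214, 0.2284, 0.0803]
orientation: [0.3, 89.9, -96.1]
wrist_force: [0.6, -7.2, -2.4]
gripper_width: 0.0331
```

```bash
python3 -c "
from h import *
st()"
```

```text
t 23.9 roller in stand mm [2.000e-02 3.370e+00 7.433e+01] F stand [ 1.38 -7.05 -2.42] mom [-1.31 -0.12 -0.08] yawerr [-0.09  0.11 -0.  ] w 0.0331
```

{"op": "move_arm", "data": {"targets": [[0, 0, 0.001, 0, 0, 0], [0, 0, 0.001, 0, 0, 0], [0, 0, 0, 0, 0, 0], [0.0005, 0, 0, 0, 0, 0], [0.0005, 0, 0, 0, 0, 0], [0.0005, 0, 0, 0, 0, 0], [0.0005, 0, 0, 0, 0, 0], [0, 0, 0, 0, 0, 0], [0, 0, 0, 0, 0, 0], [0, 0, 0, 0, 0, 0]]}}

```text
time: 24.9
position: [0.5214, 0.2282, 0.0799]
orientation: [160.1, 89.9, 63.8]
wrist_force: [-5.0, -6.1, 14.2]
gripper_width: 0.0335
```

```bash
python3 -c "
from h import *
st()"
```

```text
t 24.9 roller in stand mm [5.000e-02 3.260e+00 7.395e+01] F stand [-4.35 -6.58 14.2 ] mom [-1.17  0.75 -0.13] yawerr [-0.01 -0.06 -0.02] w 0.0335
```

{"op": "move_arm", "data": {"targets": [[-0.001, 0, 0, 0, 0, 0], [-0.001, 0, 0, 0, 0, 0], [0, 0, 0, 0, 0, 0], [0, 0, 0, 0, 0, 0], [0, 0, 0, 0, 0, 0], [0, 0, 0, 0, 0, 0], [0, 0, 0, 0, 0, 0], [0, 0, 0, 0, 0, 0], [0, 0, 0, 0, 0, 0], [0, 0, 0, 0, 0, 0]]}}

```text
time: 25.9
position: [0.5212, 0.2282, 0.0803]
orientation: [102.2, 90.0, 5.9]
wrist_force: [2.9, -3.6, -1.5]
gripper_width: 0.0337
```

Run:
```python
from h import *
st()
p,M,s=pose(); c=p+[0,0,-.006]; z=M[:,2]
for n in ("side","top"):
    im=cams.snapshot(n)[:,:,::-1].copy(); cv2.imwrite(f"pics/{n}7.png",im)
    a=crop(im,f"pics/{n}7c.png",*((235,130,80,80) if n=="side" else (180,190,80,60)))
    print(proj(n,[c+z*.076,c-z*.09,c+z*.06]).round(1).tolist())
st()
```

```text
t 25.9 roller in stand mm [-0.13  3.25 74.34] F stand [ 3.27 -3.22 -1.53] mom [-0.8  -0.78 -0.06] yawerr [ 0.01 -0.01 -0.03] w 0.0337
[[264.2, 180.6], [266.7, 151.3], [264.4, 177.6]]
[[227.1, 221.4], [179.6, 214.4], [222.5, 220.7]]
t 26.0 roller in stand mm [-0.14  3.28 74.35] F stand [ 3.67 -3.02 -3.42] mom [-0.76 -0.73 -0.07] yawerr [ 0.01 -0.01 -0.03] w 0.0333
```

View pics/side7c.png

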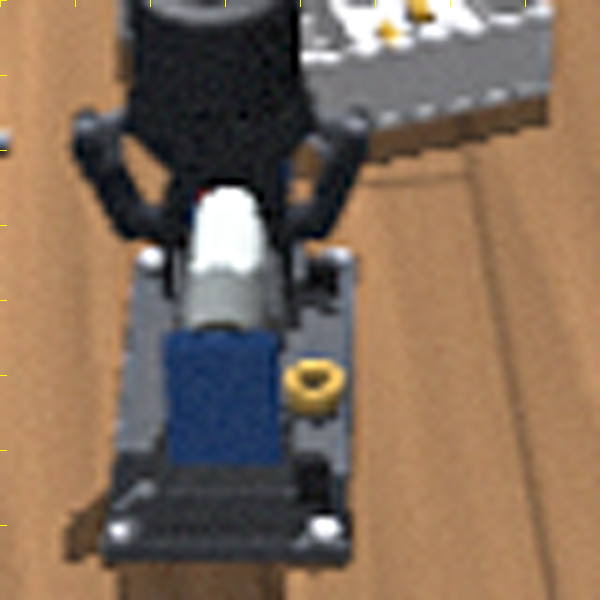

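View pics/top7c.png

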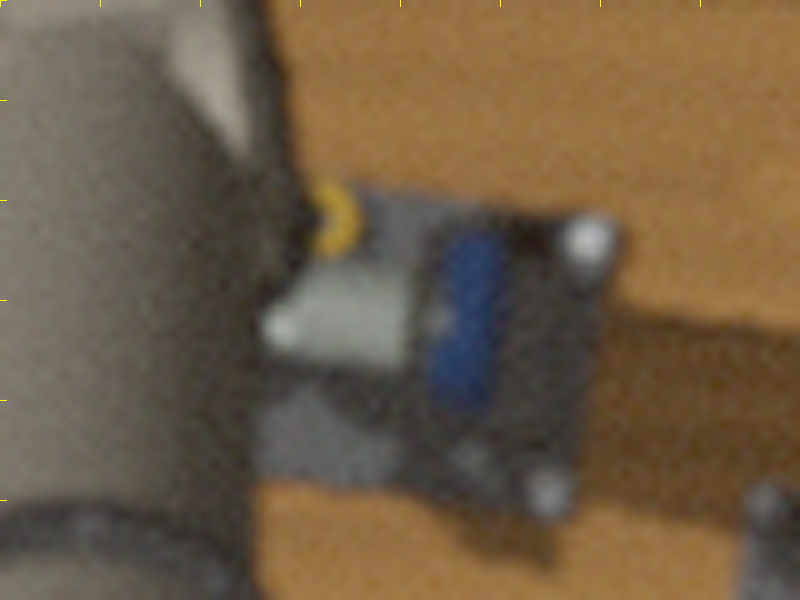

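{"op": "move_arm", "data": {"targets": [[0, 0.0005, 0.001, 0, 0, 0], [0, 0.0005, 0, 0, 0, 0], [0, 0, 0, 0, 0, 0], [0, 0, 0, 0, 0, 0], [0, 0, 0, 0, 0, 0], [0, 0, 0, 0, 0, 0], [0, 0, 0, 0, 0, 0], [0, 0, 0, 0, 0, 0], [0, 0, 0, 0, 0, 0], [0, 0, 0, 0, 0, 0]], "force": 25}}

```text
time: 27.0
position: [0.5214, 0.228, 0.0803]
orientation: [-133.6, 89.9, 130.2]
wrist_force: [-2.6, 4.7, 0.6]
gripper_width: 0.0332
```

```bash
python3 -c "
from h import *
st()"
```

```text
t 27.0 roller in stand mm [3.00e-02 3.04e+00 7.43e+01] F stand [-3.11  4.38  0.65] mom [ 0.84  0.7  -0.27] yawerr [ 0.05 -0.04  0.05] w 0.0332
```

{"op": "move_arm", "data": {"targets": [[0, -0.0005, -0.0006, 0, 0, 0], [0, 0, 0, 0, 0, 0], [0, 0, 0, 0, 0, 0], [0, 0, 0, 0, 0, 0], [0, 0, 0, 0, 0, 0], [0, 0, 0, 0, 0, 0], [0, 0, 0, 0, 0, 0], [0, 0, 0, 0, 0, 0], [0, 0, 0, 0, 0, 0], [0, 0, 0, 0, 0, 0]]}}

```text
time: 28.0
position: [0.5213, 0.228, 0.0803]
orientation: [-147.3, 90.0, 116.4]
wrist_force: [-2.3, 3.7, -0.9]
gripper_width: 0.0333
```

{"op": "move_arm", "data": {"targets": [[0, 0, 0, 0, 0, 0], [0, 0, 0, 0, 0, 0], [0, 0, 0, 0, 0, 0], [0, 0, 0, 0, 0, 0], [0, 0, 0, 0, 0, 0], [0, 0, 0, 0, 0, 0], [0, 0, 0, 0, 0, 0], [0, 0, 0, 0, 0, 0], [0, 0, 0, 0, 0, 0], [0, 0, 0, 0, 0, 0]], "grip": 0}}

```text
time: 29.0
position: [0.5214, 0.2278, 0.0803]
orientation: [-144.3, 90.0, 119.4]
wrist_force: [-0.1, -0.2, 0.8]
gripper_width: 0.0855
```

```bash
python3 -c "
from h import *
st()"
```

```text
t 29.0 roller in stand mm [4.000e-02 2.870e+00 7.429e+01] F stand [-0.1  -0.24  0.82] mom [ 0.03  0.01 -0.12] yawerr [ 0.01 -0.    0.  ] w 0.0855
```

Released cleanly. Next I'll retreat upward and then away sideways so that both cameras can see the roller.

{"op": "move_arm", "data": {"targets": [[-0.005, 0, 0, 0, 0, 0], [-0.015, 0, 0, 0, 0, 0], [-0.025, 0, 0, 0, 0, 0], [-0.03, 0, 0, 0, 0, 0], [-0.04, 0, 0, 0, 0, 0], [-0.04, 0, 0, 0, 0, 0], [-0.03, 0, 0.02, 0, 0, 0], [0, 0, 0.04, 0, 0, 0], [0, 0, 0.045, 0, 0, 0], [0, 0, 0.045, 0, 0, 0]]}}

```text
time: 30.0
position: [0.5047, 0.0771, 0.2668]
orientation: [128.6, 89.9, 32.3]
wrist_force: [1.2, -1.1, 0.1]
gripper_width: 0.0855
```

{"op": "move_arm", "data": {"targets": [[0, 0, 0.045, 0, 0, 0], [0, 0, 0.045, 0, 0, 0], [0, 0, 0.045, 0, 0, 0], [0, 0, 0.045, 0, 0, 0], [0, 0, 0.045, 0, 0, 0], [0, 0, 0.03, 0, 0, 0], [0, 0, 0.01, 0, 0, 0], [0, 0, 0, 0, 0, 0], [0, 0, 0, 0, 0, 0], [0, 0, 0, 0, 0, 0]]}}

```text
time: 31.0
position: [0.4764, -0.1827, 0.2653]
orientation: [-170.8, 90.0, 93.1]
wrist_force: [-0.5, 0.5, -0.5]
gripper_width: 0.0851
```

Run:
```python
from h import *
st()
for n in ("side","top"):
    im=cams.snapshot(n)[:,:,::-1].copy(); cv2.imwrite(f"pics/{n}8.png",im)
    a=crop(im,f"pics/{n}8c.png",*((235,130,80,80) if n=="side" else (170,195,80,60)))
```

```text
t 31.0 roller in stand mm [   0.45 -410.18  259.32] F stand [-0.59  0.47 -0.46] mom [-0.02  0.03 -0.01] yawerr [ 0.18 -0.05  0.01] w 0.0851
```

View pics/side8c.png

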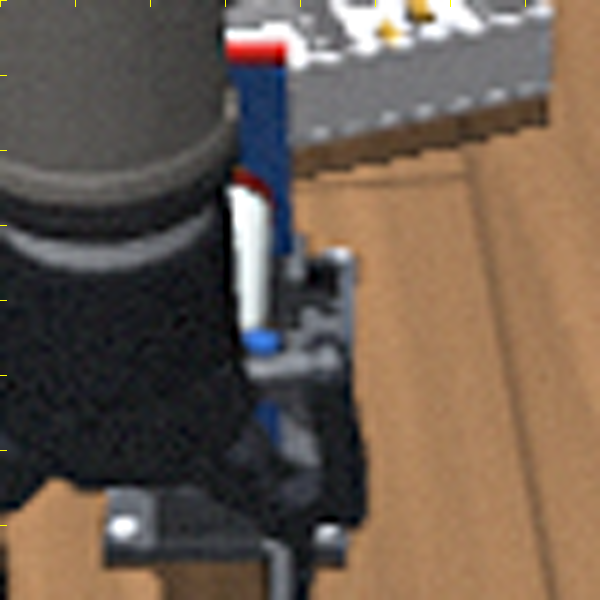

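View pics/top8c.png

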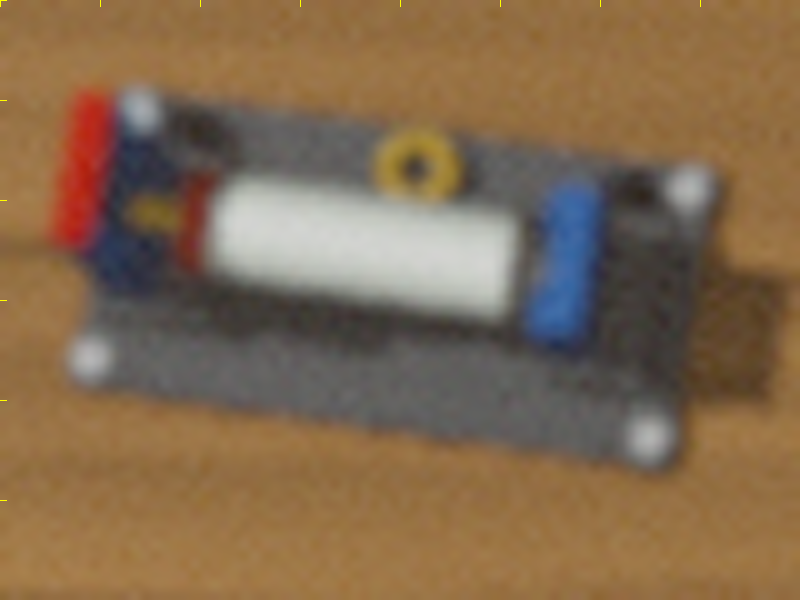

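{"op": "move_arm", "data": {"targets": [[-0.03, -0.02, 0.02, 0, 0, 0], [-0.03, -0.02, 0.03, 0, 0, 0], [-0.03, -0.02, 0.03, 0, 0, 0], [-0.03, 0, 0.03, 0, 0, 0], [-0.03, 0, 0.03, 0, 0, 0], [-0.03, 0, 0.03, 0, 0, 0], [-0.02, 0, 0.02, 0, 0, 0], [0, 0, 0, 0, 0, 0], [0, 0, 0, 0, 0, 0], [0, 0, 0, 0, 0, 0]]}}

```text
time: 32.1
position: [0.3959, -0.3652, 0.464]
orientation: [-133.9, 89.9, 130.0]
wrist_force: [-0.2, 1.1, -0.5]
gripper_width: 0.0853
```

Run:
```python
from h import *
from fit import W
st()
q=[S0[0],S0[1],np.radians(YAW)]
c=np.array([0,.003,.073])
P=W(q,[c+[0,.06,.018],c-[0,.06,-.018],c+[.018,.06,0],c+[-.018,.06,0],c+[.018,-.06,0],c+[-.018,-.06,0]])
for n in ("side","top"):
    im=cams.snapshot(n)[:,:,::-1].copy(); cv2.imwrite(f"pics/{n}9.png",im)
    a=crop(im,f"pics/{n}9c.png",*((235,130,80,80) if n=="side" else (170,195,80,60)),pts=proj(n,P))
```

```text
t 32.1 roller in stand mm [ -59.56 -600.41  458.04] F stand [-0.34  1.1  -0.45] mom [0.02 0.01 0.  ] yawerr [ 0.14 -0.09  0.1 ] w 0.0853
```

View pics/side9c.png

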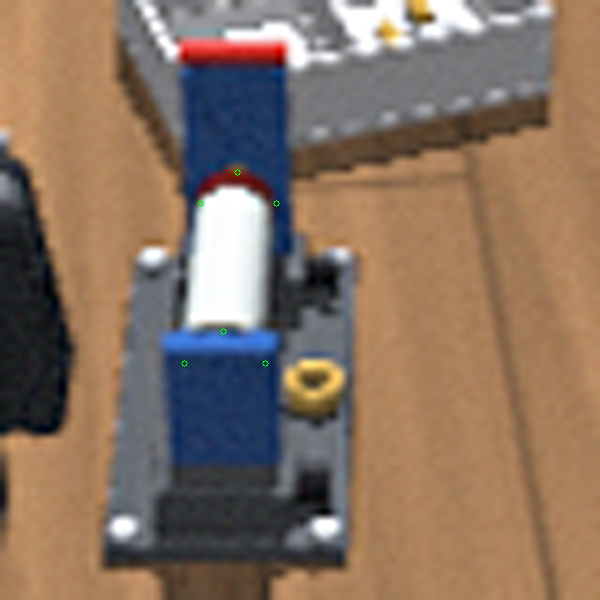

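View pics/top9c.png

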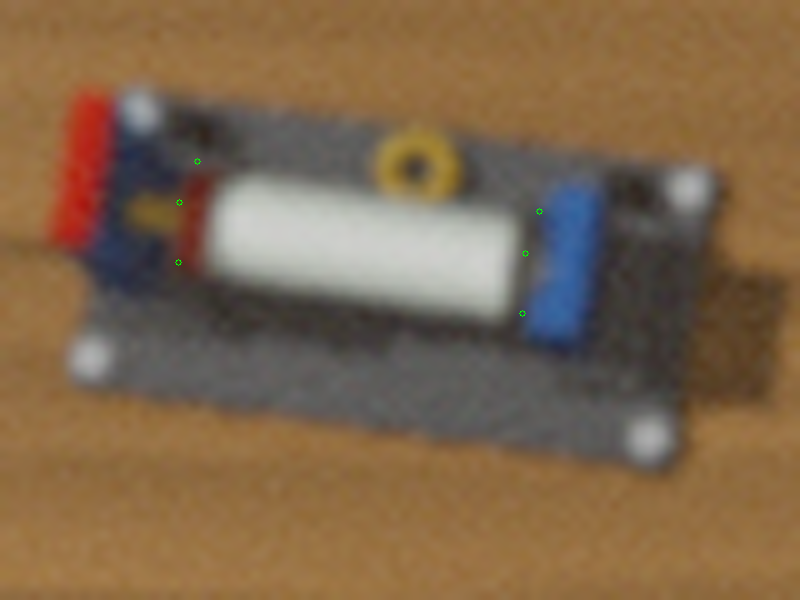

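```bash
python3 -c "
from cell import sign_off
print(sign_off())"
```

```text
the job is handed in; nothing more can be done
None
```

I took the roller out of the cradle and fitted it into the blue bench stand, then let go and moved the arm clear. The job was handed in at about 32 s; `sign_off` reports no verdict.

**How it went**
- I pressed the brass pin about 20 mm in against the tall cheek's slot floor. The wrist showed about 16 N.
- I then lowered the roller until the brass pin caught in its pocket and the roller met the sill.
- Easing it back towards the short cheek brought the steel pin up against a solid stop.
- The position and remaining spring force there put the brass pin about 4 to 4.5 mm in. 4 mm is what the seated roller should show.
- By feel, the pair of cheeks was clamped about 8 mm along and about 5 mm up.

**Last checks**
- After release, the wrist force dropped to about zero.
- Both cameras show the roller lying level between the cheeks, in line with the stand. It sits where the felt position predicts, apart from an offset of about 1 pixel in the top view; that view had shown the same offset before. The collar is where it started.
- I did not measure the other bystanders, but the arm kept clear of them.

**Less certain**
- **Pin ends:** they are hidden inside the pockets. That they are home rests on the feel and the barrel's position, not on seeing them.
- **Contact force on the pins:** I could only judge it from the wrist. The highest reading, with the weight allowed for, was about 20 N downwards when the roller first met the sill with both pins in. I backed off straight away.

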